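# Find the rattling valve tin

## Task

Each of the three sealed tins on the brewery bench holds a brass cask valve, packed tight in two of them but come loose in one. Lift the tins clear of the bench one at a time and shake or tip them end to end until you find the one whose valve shifts; any tin that does not rattle goes back flat on the bench, clear of the tray. Finish still holding the rattling tin out, level and still, over the middle of the steel inspection tray, about 20 cm above the bench, leaving the bottle, mallet and bung alone.

Things in the scene. Friction and masses are not known exactly. Their poses are not given: they have to be found in the camera images.
- tin_a_mid (a point): the left-most (seen from the robot) of three identical sealed oblong tins, bare aluminium, 190 mm long, 56 wide, 60 high, flat on the bench, long side roughly away from the robot; 0.58 to 0.72 kg full. Point: its centre, 30 mm above its underside; x along its length, y across. Any of the three may hold the loose valve; grip with 30 to 50 N (squeezed harder, it chatters in the fingers).
- tin_b_mid (a point): the middle (seen from the robot) of three identical sealed oblong tins, bare aluminium, 190 mm long, 56 wide, 60 high, flat on the bench, long side roughly away from the robot; 0.58 to 0.72 kg full. Point: its centre, 30 mm above its underside; x along its length, y across. A packed valve shifts 2 mm at most. A loose one, shifted 60 mm, alters the moment on the gripper by 0.14 N m.
- tin_c_mid (a point): the right-most (seen from the robot) of three identical sealed oblong tins, bare aluminium, 190 mm long, 56 wide, 60 high, flat on the bench, long side roughly away from the robot; 0.58 to 0.72 kg full. Point: its centre, 30 mm above its underside; x along its length, y across. A loose valve (0.24 kg) starts mid-tin, slides 69 mm either way if tipped 15 degrees or jerked, stays put when level.
- tray_in (a point): shallow open steel tray fixed on the bench beyond the tins, 120 mm (x) by 220 mm (y), rim 18 mm above the bench. The point is the centre of its inner floor, 4 mm above the bench
- bottle_mid (a point): capped amber glass bottle standing to the left of the tray, 62 mm across, 190 mm high; a bystander. The point is on its axis half-way up
- mallet_grip (a point): mallet with a wooden handle and a dark head lying to the right of the tray; a bystander. The point is on its handle
- bung_mid (a point): round wooden bung, 52 mm across, 30 mm high, standing to the right of the tray; a bystander. The point is its centre
Things that resemble listed ones, but are neither listed nor needed, are in the scene too. Leave any purple or turquoise look-alike of the part that bears tin_a_mid alone.

How it is judged (in metres and radians):
On the way:
1. the tin with the loose valve is shaken clear of the bench, so that its valve shifts (((distance between valve_mid and tin_a_mid between 0.035 and 0.1 m and height (world z) of tin_a_mid above 0.05 m) or (distance between valve_mid and tin_b_mid between 0.035 and 0.1 m and height (world z) of tin_b_mid above 0.05 m) or (distance between valve_mid and tin_c_mid between 0.035 and 0.1 m and height (world z) of tin_c_mid above 0.05 m))), for 0.02 s.
At the end, for the whole second after the job is handed in: The tin whose valve is loose is held in the fingers, at rest, its centre 130 to 300 mm above the bench, within 60 mm (horizontally) of the tray's centre and within 0.2 rad of level; the other two tins lie flat on the bench, not held, not touching the tray (((distance between valve_mid and tin_a_mid below 0.1 m and height (world z) of tin_a_mid between 0.13 and 0.3 m and angle between tin_a_mid's own z axis and vertical below 0.2 rad and horizontal distance between tin_a_mid and tray_in below 0.06 m and contact force between tin_a and the fingers above 2 N and linear speed of tin_a below 0.08 m/s and (height (world z) of tin_b_mid below 0.036 m and angle between tin_b_mid's own z axis and vertical below 0.1 rad and contact force between tin_b and tray below 0.2 N and contact force between tin_b and the fingers below 0.2 N) and (height (world z) of tin_c_mid below 0.036 m and angle between tin_c_mid's own z axis and vertical below 0.1 rad and contact force between tin_c and tray below 0.2 N and contact force between tin_c and the fingers below 0.2 N)) or (distance between valve_mid and tin_b_mid below 0.1 m and height (world z) of tin_b_mid between 0.13 and 0.3 m and angle between tin_b_mid's own z axis and vertical below 0.2 rad and horizontal distance between tin_b_mid and tray_in below 0.06 m and contact force between tin_b and the fingers above 2 N and linear speed of tin_b below 0.08 m/s and (height (world z) of tin_a_mid below 0.036 m and angle between tin_a_mid's own z axis and vertical below 0.1 rad and contact force between tin_a and tray below 0.2 N and contact force between tin_a and the fingers below 0.2 N) and (height (world z) of tin_c_mid below 0.036 m and angle between tin_c_mid's own z axis and vertical below 0.1 rad and contact force between tin_c and tray below 0.2 N and contact force between tin_c and the fingers below 0.2 N)) or (distance between valve_mid and tin_c_mid below 0.1 m and height (world z) of tin_c_mid between 0.13 and 0.3 m and angle between tin_c_mid's own z axis and vertical below 0.2 rad and horizontal distance between tin_c_mid and tray_in below 0.06 m and contact force between tin_c and the fingers above 2 N and linear speed of tin_c below 0.08 m/s and (height (world z) of tin_a_mid below 0.036 m and angle between tin_a_mid's own z axis and vertical below 0.1 rad and contact force between tin_a and tray below 0.2 N and contact force between tin_a and the fingers below 0.2 N) and (height (world z) of tin_b_mid below 0.036 m and angle between tin_b_mid's own z axis and vertical below 0.1 rad and contact force between tin_b and tray below 0.2 N and contact force between tin_b and the fingers below 0.2 N)))); the arm keeps its last pose, push and grip.
It fails at once if the bottle is knocked away (moved more than 40 mm) (distance of bottle_mid from where it was at the start of the episode above 0.04 m).
It fails at once if the mallet is knocked away (moved more than 40 mm) (distance of mallet_grip from where it was at the start of the episode above 0.04 m).
It fails at once if the bung is knocked away (moved more than 40 mm) (distance of bung_mid from where it was at the start of the episode above 0.04 m).
It also fails if it takes over 72 s, if anything falls off the work surface, if the arm or the gripper's body presses on something with over 40 N, if the wrist force passes 120 N, or if a joint passes its speed limit or range.

## Robot

A 6-joint arm with a two-finger parallel gripper is mounted at the origin on the work surface. World frame = base frame: x ahead of the robot, y to its left, z up, the work surface at z = 0. Lengths are in m, angles in degrees, forces in N, time in s.
With the tool pointing down it reaches from about 0.375 to 0.9 m from the base axis. Payload 3.1 kg.
Tool frame: the origin (TCP) lies at the very end of the fingers, on their centre line; the grasp point (between the pads) lies 19 mm behind it; z points along the fingers, y is the line along which they close (so a half turn about z gives the same grasp; the last joint's range is limited). The gripper opens to 87 mm and grips with 3 to 60 N. Pads are 19 mm wide; open, the fingers measure 117 mm over their backs; the gripper's body (75 mm by 190 mm) begins 51 mm behind the grasp point.
Start: joints at [-76.519, 30.224, 82.088, -0, 67.689, -10.227], TCP at [0.251, -0.572, 0.223] pointing down, gripper open.
Joint ranges: [-176.69, 176.69], [-43.24, 126.21], [12.49, 139.97], [-82, 262], [0, 151.66], [-163.58, 163.58]. Speed limits (degrees/s): [159.86, 159.86, 180, 180, 180, 180].

## Interface

Orientations are given as a 3x3 rotation matrix whose columns are the frame's x, y, z axes.
In Python, from rig import bot, imaging gives the robot as it stands.
- The arm moves only by the tool drive_tool, never from a script. Its argument "deltas" is text: rows parted by semicolons, each of 5 numbers parted by spaces: the finger opening in mm, from 0 to 87, then the shift along the world's x, y, z in mm, then the turn about the world's z in rad. In form: jaw dx dy dz twist; .... A call has 1 to 12 rows; each row is the pose to reach, as a shift and turn from the pose commanded when the call began; what a row does not reach only later rows make up. A row lasts 1/10 s, in which the tool goes at most 50 mm and 8.59 degrees, less where a joint would pass 70% of its speed; a pose out of reach is approached as far as the arm can. A call with a gripper value outside its range is refused whole. The fingers move at their own pace and stop on an object; the grip force is fixed at half the most. Time passes only in rows, so rows that repeat a pose let the fingers close. It gives the time, the measured TCP pose, the force, the opening and the grip force at its end, in the units of the state.
- bot.read_state(): the state, without advancing time (a new reading comes with each control period).
- imaging.capture(name): name is "scene" or "top" or "wrist"; returns the picture (420x560x3 uint8, red, green, blue); there is no depth.
- imaging.camera_model(name): a dict with "fx", "fy", "cx", "cy" (pixels), "T" (4x4, takes a point from camera to world coordinates). Camera axes: x right, y down, z forward; pixel columns grow to the right and rows downward; lengths in m; the calibration is good to about 2 mm. A picture is of the moment at which its call begins: read the wrist's pose just before it. camera_model takes no time and is no camera call; for the wrist camera it gives the pose at the moment of the call.
- bot.hand_in(): hands the job in; it is judged then, once.
The state is a dict: "time_s": time; "joint_positions": joint angles; "qvel": joint speeds; "tau": joint torques, N m; "position": TCP position; "tcp_rot": TCP orientation; "force": force on the tool from outside, world axes, zero at the start; "moment": the same for the moment, N m; "opening": opening from 0.0 (shut) to 1.0 (fully open); "grasp_force": force on a finger pad.
Only numpy, scipy, OpenCV 4.12 (cv2) and the standard library are available. Lean on these libraries where they do the work, as an engineer would, in place of code of your own. Each camera call takes 0.05 s, during which the arm holds its last target. There are 200 camera calls.

## Working session

There is one attempt and no reset: what is moved stays moved. The work goes in short steps, Python scripts to look and compute and a tool call to move; the robot and the scene stay as the last step left them, time stands still between calls to the robot, and variables do not carry over. Pictures are saved under pics/ and viewed, at most 10 in all, crops included, and the job is handed in when it is done.

Besides the shell and the picture viewer there is one more tool, called after "Emit:" in YAML: its name, and indented under it one key for each argument. drive_tool: Moves the arm, as the interface text tells. Its arguments: {"type":"object","properties":{"deltas":{"type":"string"}},"required":["deltas"]}

```bash
ls; mkdir -p pics
python3 - <<'E'
from rig import bot, imaging
import cv2
for n in("top","scene"):
    im=imaging.capture(n); cv2.imwrite(f"pics/{n}0.png",im[:,:,::-1])
    m=imaging.camera_model(n); print(n,m["fx"],m["cx"],m["cy"],m["T"])
s=bot.read_state(); print(s)
E
```

```text
pics
top 396.62192740696867 283.67601190106996 206.68857637196825 [[ 0.09153366 -0.96611135  0.24135128  0.29088498]
 [-0.99577813 -0.09047988  0.01546948  0.03249524]
 [ 0.00689219 -0.2417483  -0.97031451  1.16119789]
 [ 0.          0.          0.          1.        ]]
scene 493.79672271700167 281.80845272608883 210.57125041701667 [[ 0.63748558  0.56266096 -0.52633144  1.4558346 ]
 [ 0.77038414 -0.47523191  0.4250446  -0.6952007 ]
 [-0.01097349 -0.67643719 -0.73641857  1.35326089]
 [ 0.          0.          0.          1.        ]]
{'time_s': 0.1, 'joint_positions': array([-7.65179037e+01,  3.02721495e+01,  8.21473319e+01, -1.00999618e-03,
        6.76881966e+01, -1.02287655e+01]), 'qvel': array([ 0.05339066, -0.12906355, -0.13968755,  0.02957853,  0.03261184,
       -0.0037289 ]), 'tau': array([-1.52625930e-04, -4.40984845e+01, -1.77150589e+01,  6.34174864e-02,
        5.33688767e-02, -4.19520256e-05]), 'position': array([ 0.25118295, -0.57161007,  0.22169496]), 'tcp_rot': array([[ 9.15583753e-01,  4.02127075e-01, -4.54009649e-04],
       [ 4.02127206e-01, -9.15581992e-01,  1.82374401e-03],
       [ 3.17693786e-04, -1.85236002e-03, -9.99998234e-01]]), 'force': array([-0.48354924,  0.33755224, -0.69183167]), 'moment': array([-0.02057273, -0.00683304,  0.00056577]), 'grasp_force': 0.0, 'opening': 0.9990736635121873}
```

View pics/top0.png

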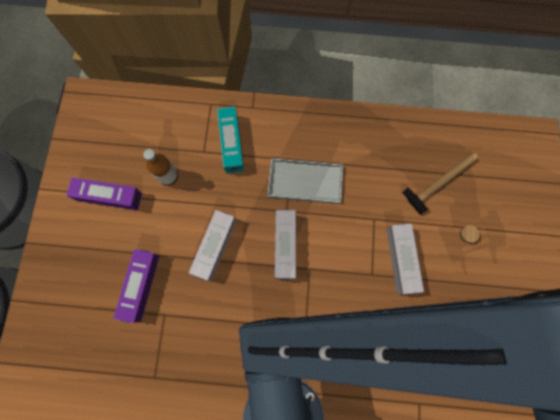

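View pics/scene0.png

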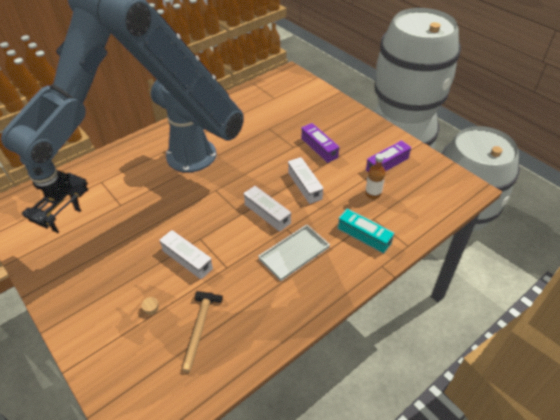

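The top view shows three bare tins at pixels (213,245), (286,244) and (406,259). The tray is at (306,181), the bottle at (160,168), the mallet head at (415,201) and the bung at (470,235). The scene view agrees. Next I'll measure the tins and tray.

```bash
cat > h.py <<'E'
import cv2, numpy as np
from rig import bot, imaging
def plane(px,m,z):
    px=np.asarray(px,float).reshape(-1,2); T=m["T"]
    d=np.c_[(px[:,0]-m["cx"])/m["fx"],(px[:,1]-m["cy"])/m["fy"],np.ones(len(px))]@T[:3,:3].T
    return (T[:3,3]+d*((z-T[2,3])/d[:,2])[:,None])[:,:2]
def blobs(im,lo=300,z=.06,m=None):
    hsv=cv2.cvtColor(im,cv2.COLOR_RGB2HSV); k=((hsv[...,1]<60)&(hsv[...,2]>110)).astype(np.uint8)
    k=cv2.morphologyEx(k,cv2.MORPH_CLOSE,np.ones((5,5)))
    for c in cv2.findContours(k,cv2.RETR_EXTERNAL,cv2.CHAIN_APPROX_NONE)[0]:
        if cv2.contourArea(c)<lo: continue
        px=c[:,0].mean(0)
        if not(180<px[0]<440 and 140<px[1]<320): continue
        for zz in (z,.018):
            (x,y),wh,_=r=cv2.minAreaRect(plane(c[:,0],m,zz).astype(np.float32)*1000); b=cv2.boxPoints(r)
            e=max(b[1]-b[0],b[2]-b[1],key=np.linalg.norm); a=np.degrees(np.arctan2(e[1],e[0]))
            print(px.round(),"z",zz,"c",round(x),round(y),"wh",np.round(wh),"long axis deg",round((a+90)%180-90,1))
E
python3 - <<'E'
from h import *
im=imaging.capture("top"); m=imaging.camera_model("top"); blobs(im,m=m)
for p in((160,168),(404,190),(415,212),(475,157),(470,235),(380,330)): print(p,plane([p],m,.015).round(3))
hsv=cv2.cvtColor(im,cv2.COLOR_RGB2HSV)
cv2.imwrite("pics/crop.png",cv2.resize(im[140:320,180:440,::-1],None,fx=3,fy=3,interpolation=cv2.INTER_CUBIC))
for p in((213,220),(195,265),(286,215),(400,235),(412,285)): print(p,hsv[p[1],p[0]])
E
```

```text
[405. 258.] z 0.06 c 450 -298 wh [193.  73.] long axis deg 11.0
[405. 258.] z 0.018 c 456 -311 wh [200.  76.] long axis deg 11.0
[285. 244.] z 0.06 c 460 38 wh [192.  58.] long axis deg 4.9
[285. 244.] z 0.018 c 467 38 wh [199.  60.] long axis deg 4.9
[211. 245.] z 0.06 c 439 241 wh [ 59. 194.] long axis deg -15.5
[211. 245.] z 0.018 c 444 249 wh [ 61. 201.] long axis deg -15.5
[305. 179.] z 0.06 c 651 -6 wh [213. 118.] long axis deg 90.0
[305. 179.] z 0.018 c 665 -7 wh [221. 123.] long axis deg 90.0
(160, 168) [[0.662 0.437]]
(404, 190) [[ 0.661 -0.306]]
(415, 212) [[ 0.596 -0.34 ]]
(475, 157) [[ 0.788 -0.522]]
(470, 235) [[ 0.542 -0.502]]
(380, 330) [[ 0.25  -0.247]]
(213, 220) [  7  13 180]
(195, 265) [  0  10 186]
(286, 215) [  4  11 156]
(400, 235) [  8  12 176]
(412, 285) [  9  10 177]
```

View pics/crop.png

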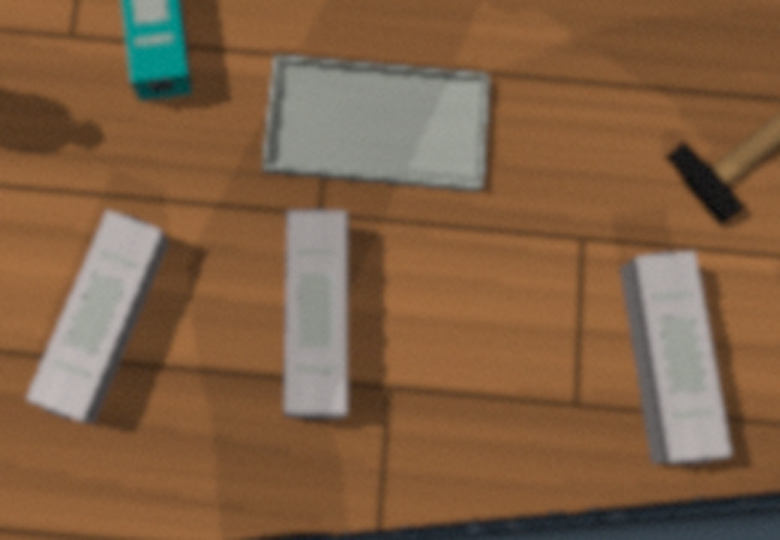

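The crop shows all the bare tins clearly. Tin c also shows its left side wall, so its top centre is shifted right to about pixel (408,259), or (452,-306) mm. The tray centre is about (665,-7). I'll start with tin c, which is nearest.

Emit:
drive_tool:
  deltas: "87 50 65 -15 -0.1; 87 100 130 -30 -0.22; 87 150 200 -50 -0.22; 87 201 266 -60 -0.22; 87 201 266 -60 -0.22; 87 201 266 -60 -0.22; 87 201 266 -60 -0.22; 87 201 266 -60 -0.22; 87 201 266 -60 -0.22; 87 201 266 -60 -0.22"

```text
time_s: 1.15
position: [0.4521, -0.3072, 0.1627]
tcp_rot: [[0.981, 0.192, 0.0], [0.192, -0.981, -0.001], [0.0, 0.001, -1.0]]
force: [-0.9, -1.0, 0.3]
opening: 1.001
grasp_force: 0.0
```

```bash
cat >> h.py <<'E'
def wrist(name):
    m=imaging.camera_model("wrist"); im=imaging.capture("wrist"); cv2.imwrite(f"pics/{name}.png",im[:,:,::-1])
    hsv=cv2.cvtColor(im,cv2.COLOR_RGB2HSV); k=((hsv[...,1]<60)&(hsv[...,2]>110)).astype(np.uint8)
    k=cv2.morphologyEx(k,cv2.MORPH_CLOSE,np.ones((5,5)))
    for c in cv2.findContours(k,cv2.RETR_EXTERNAL,cv2.CHAIN_APPROX_NONE)[0]:
        if cv2.contourArea(c)<3000: continue
        (x,y),wh,_=r=cv2.minAreaRect(plane(c[:,0],m,.06).astype(np.float32)*1000); b=cv2.boxPoints(r)
        e=max(b[1]-b[0],b[2]-b[1],key=np.linalg.norm); a=np.degrees(np.arctan2(e[1],e[0]))
        print(cv2.boundingRect(c),"c",round(x),round(y),"wh",np.round(wh),"axis",round((a+90)%180-90,1))
    s=bot.read_state(); print(s["time_s"],s["position"].round(4),"toolx deg",np.degrees(np.arctan2(s["tcp_rot"][1,0],s["tcp_rot"][0,0])).round(2))
E
python3 -c "
from h import *
wrist('w1')
print(plane([(407.8,259)],imaging.camera_model('top'),.06))"
```

```text
(231, 84, 77, 191) c 472 -301 wh [149.  56.] axis 10.8
1.2 [ 0.4519 -0.3076  0.1628] toolx deg 11.02
[[ 0.44788079 -0.30676483]]
```

View pics/w1.png

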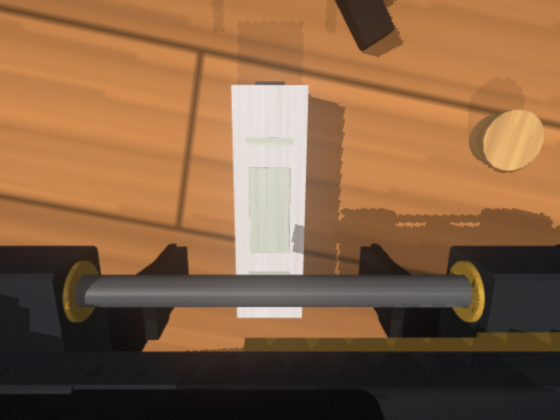

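The wrist view shows the tin squarely under the gripper. Its top face runs from (232,84)-(308,84) to (235,318)-(302,318).

```bash
python3 -c "
from h import *
p=plane([(232,84),(308,84),(302,318),(235,318)],imaging.camera_model('wrist'),.06)*1000
print(p.round(),p.mean(0))"
```

```text
[[ 540. -261.]
 [ 551. -315.]
 [ 364. -351.]
 [ 353. -294.]] [ 451.78665215 -305.16230302]
```

Emit:
drive_tool:
  deltas: "87 0 2 -50 0; 87 0 2 -100 0; 87 0 2 -130 0; 87 0 2 -150 0; 87 0 2 -150 0; 87 0 2 -150 0; 40 0 2 -150 0; 40 0 2 -150 0; 40 0 2 -150 0; 40 0 2 -150 0; 40 0 2 -150 0; 40 0 2 -150 0"

```text
time_s: 2.4
position: [0.4525, -0.3041, 0.013]
tcp_rot: [[0.981, 0.193, 0.0], [0.193, -0.981, -0.0], [0.0, 0.0, -1.0]]
force: [-0.6, -0.2, 4.7]
opening: 0.64
grasp_force: 30.0
```

Emit:
drive_tool:
  deltas: "40 0 0 0 0; 40 0 0 10 0; 40 0 0 30 0; 40 0 0 60 0; 40 0 0 90 0; 40 0 0 120 0; 40 0 0 150 0; 40 0 0 160 0; 40 0 0 160 0; 40 0 0 160 0; 40 0 0 160 0; 40 0 0 160 0"

```text
time_s: 3.6
position: [0.4515, -0.3034, 0.1708]
tcp_rot: [[0.981, 0.193, -0.003], [0.193, -0.981, 0.003], [-0.002, -0.003, -1.0]]
force: [-0.4, 0.1, -7.5]
opening: 0.641
grasp_force: 30.0
```

```bash
cat >> h.py <<'E'
def fm():
    for i in range(6):
        imaging.capture("top"); s=bot.read_state(); x=s["tcp_rot"][:,0]; y=s["tcp_rot"][:,1]
        print(round(s["time_s"],2),s["position"].round(3),"F",s["force"].round(2),"M",s["moment"].round(3),"Mtool y",round(float(s["moment"]@y),3),"x",round(float(s["moment"]@x),3),"g",round(s["grasp_force"],1),round(s["opening"],3))
E
python3 -c "
from h import *
fm()"
```

```text
3.65 [ 0.452 -0.304  0.171] F [ 0.1  -0.02 -6.86] M [-0.008 -0.036 -0.055] Mtool y 0.034 x -0.015 g 30.0 0.637
3.7 [ 0.452 -0.304  0.171] F [-0.37  0.49 -6.37] M [-0.05  -0.024 -0.001] Mtool y 0.014 x -0.053 g 30.0 0.637
3.75 [ 0.452 -0.304  0.172] F [-0.44 -0.5  -6.41] M [-0.024  0.045 -0.032] Mtool y -0.048 x -0.014 g 30.0 0.644
3.8 [ 0.452 -0.304  0.172] F [ 0.9   0.65 -6.62] M [ 0.063  0.007 -0.02 ] Mtool y 0.005 x 0.063 g 30.0 0.639
3.85 [ 0.452 -0.304  0.172] F [-0.93  1.3  -6.14] M [ 0.08   0.01  -0.005] Mtool y 0.005 x 0.081 g 30.0 0.642
3.9 [ 0.452 -0.304  0.172] F [ 0.78  0.14 -7.04] M [-0.013 -0.012 -0.07 ] Mtool y 0.01 x -0.015 g 30.0 0.639
```

Emit:
drive_tool:
  deltas: "40 10 2 0 0; 40 30 6 0 0; 40 60 12 0 0; 40 100 20 0 0; 40 148 29 0 0; 40 148 29 0 0; 40 148 29 0 0; 40 148 29 0 0; 40 148 29 0 0; 40 148 29 0 0; 40 148 29 0 0; 40 148 29 0 0"

```text
time_s: 5.1
position: [0.6, -0.2756, 0.1727]
tcp_rot: [[0.981, 0.192, 0.0], [0.192, -0.981, -0.0], [0.0, 0.0, -1.0]]
force: [0.7, 0.1, -6.3]
opening: 0.641
grasp_force: 30.0
```

```bash
python3 -c "
from h import *
fm()"
```

```text
5.15 [ 0.6   -0.276  0.173] F [ 0.33  0.11 -5.71] M [ 0.024 -0.001 -0.012] Mtool y 0.005 x 0.023 g 30.0 0.646
5.2 [ 0.6   -0.275  0.173] F [ 0.06 -0.01 -6.67] M [-0.019  0.004 -0.02 ] Mtool y -0.007 x -0.018 g 30.0 0.644
5.25 [ 0.6   -0.275  0.173] F [ 0.42  1.09 -7.07] M [0.04  0.043 0.024] Mtool y -0.035 x 0.047 g 30.0 0.644
5.3 [ 0.6   -0.275  0.173] F [-0.1  -0.79 -6.86] M [ 0.055  0.008 -0.008] Mtool y 0.003 x 0.056 g 30.0 0.642
5.35 [ 0.6   -0.275  0.173] F [ 0.41  0.   -6.5 ] M [ 0.032  0.005 -0.028] Mtool y 0.001 x 0.032 g 30.0 0.641
5.4 [ 0.6   -0.275  0.173] F [ 0.27  0.42 -6.26] M [ 0.04   0.088 -0.047] Mtool y -0.079 x 0.057 g 30.0 0.639
```

Emit:
drive_tool:
  deltas: "40 -10 -2 0 0; 40 -30 -6 0 0; 40 -60 -12 0 0; 40 -100 -20 0 0; 40 -148 -29 0 0; 40 -99 -19 0 0; 40 -50 -10 0 0; 40 -12 -2 0 0; 40 15 3 0 0; 40 30 6 0 0; 40 30 6 0 0; 40 30 6 0 0"

```text
time_s: 6.6
position: [0.6291, -0.269, 0.1721]
tcp_rot: [[0.981, 0.193, -0.002], [0.193, -0.981, 0.001], [-0.002, -0.001, -1.0]]
force: [-0.6, -1.2, -7.6]
opening: 0.643
grasp_force: 30.0
```

```bash
python3 -c "
from h import *
fm()"
```

```text
6.65 [ 0.629 -0.269  0.172] F [ 0.08 -0.15 -7.24] M [0.039 0.092 0.016] Mtool y -0.083 x 0.056 g 30.0 0.64
6.7 [ 0.629 -0.269  0.172] F [-0.36 -0.57 -7.28] M [ 0.072  0.051 -0.013] Mtool y -0.036 x 0.081 g 30.0 0.64
6.75 [ 0.629 -0.269  0.172] F [ 0.95  0.31 -6.01] M [-0.007  0.031 -0.022] Mtool y -0.032 x -0.001 g 30.0 0.645
6.8 [ 0.629 -0.27   0.173] F [ 0.24 -0.76 -6.88] M [ 0.042 -0.013 -0.006] Mtool y 0.021 x 0.039 g 30.0 0.64
6.85 [ 0.629 -0.27   0.173] F [-0.3 -0.1 -6.9] M [ 0.006 -0.02   0.01 ] Mtool y 0.021 x 0.003 g 30.0 0.645
6.9 [ 0.63  -0.27   0.173] F [ 0.06  0.92 -7.14] M [-0.051  0.045 -0.014] Mtool y -0.054 x -0.042 g 30.0 0.644
```

Tin c shows no moment change. I'll put it back where it was.

Emit:
drive_tool:
  deltas: "40 -30 -6 0 0; 40 -70 -14 0 0; 40 -110 -22 0 0; 40 -150 -30 -30 0; 40 -177 -35 -70 0; 40 -177 -35 -110 0; 40 -177 -35 -135 0; 40 -177 -35 -150 0; 40 -177 -35 -156 0; 40 -177 -35 -159 0; 40 -177 -35 -159 0; 40 -177 -35 -159 0"

```text
time_s: 8.1
position: [0.4541, -0.3049, 0.0146]
tcp_rot: [[0.981, 0.193, 0.002], [0.193, -0.981, -0.002], [0.001, 0.002, -1.0]]
force: [0.1, 0.7, -6.9]
opening: 0.641
grasp_force: 30.0
```

Emit:
drive_tool:
  deltas: "87 0 0 0 0; 87 0 0 0 0; 87 0 0 0 0; 87 0 0 0 0; 87 0 0 0 0; 87 0 0 30 0; 87 0 0 70 0; 87 0 0 110 0; 87 0 0 149 0; 87 0 0 149 0; 87 0 0 149 0; 87 0 0 149 0"

```text
time_s: 9.3
position: [0.4524, -0.3034, 0.1614]
tcp_rot: [[0.981, 0.193, -0.002], [0.193, -0.981, 0.002], [-0.002, -0.002, -1.0]]
force: [0.4, -0.8, -0.8]
opening: 1.001
grasp_force: 0.0
```

Emit:
drive_tool:
  deltas: "87 0 40 0 0; 87 0 90 0 -0.1; 87 0 140 0 -0.1; 87 0 190 0 -0.1; 87 0 240 0 -0.1; 87 0 290 0 -0.1; 87 8 342 0 -0.1; 87 8 342 0 -0.1; 87 8 342 0 -0.1; 87 8 342 0 -0.1; 87 8 342 0 -0.1"

```text
time_s: 10.4
position: [0.4612, 0.0363, 0.162]
tcp_rot: [[0.996, 0.091, -0.001], [0.091, -0.996, -0.0], [-0.001, -0.0, -1.0]]
force: [-0.4, 0.6, -0.3]
opening: 1.0
grasp_force: 0.0
```

```bash
python3 -c "
from h import *
wrist('w2'); blobs(imaging.capture('top'),m=imaging.camera_model('top'))"
```

```text
(0, 84, 75, 162) c 473 221 wh [ 53. 126.] axis -6.4
(235, 81, 77, 195) c 483 39 wh [152.  57.] axis 4.9
(206, 0, 279, 49) c 599 -1 wh [ 30. 190.] axis -84.8
10.45 [0.4613 0.0363 0.1622] toolx deg 5.21
[407. 257.] z 0.06 c 453 -299 wh [192.  73.] long axis deg 11.5
[407. 257.] z 0.018 c 459 -311 wh [200.  76.] long axis deg 11.5
[211. 245.] z 0.06 c 438 241 wh [ 59. 194.] long axis deg -15.6
[211. 245.] z 0.018 c 444 249 wh [ 61. 201.] long axis deg -15.6
[309. 177.] z 0.06 c 650 -6 wh [120. 213.] long axis deg -89.3
[309. 177.] z 0.018 c 663 -7 wh [125. 221.] long axis deg -89.3
```

View pics/w2.png

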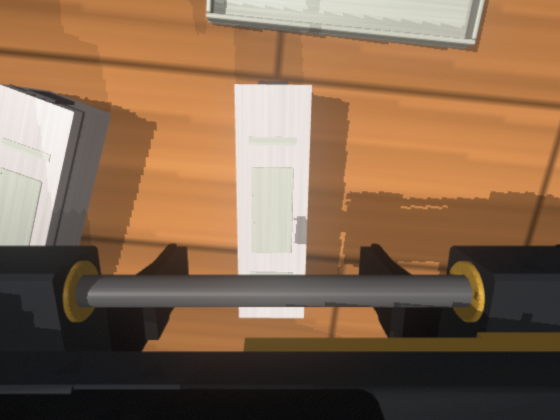

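Tin c lies flat where it started. Tin b is centred under the gripper, with its top face at columns 235-311 and rows 84-318.

Emit:
drive_tool:
  deltas: "87 0 1 -50 0; 87 0 1 -100 0; 87 0 1 -130 0; 87 0 1 -150 0; 87 0 1 -150 0; 87 0 1 -150 0; 40 0 1 -150 0; 40 0 1 -150 0; 40 0 1 -150 0; 40 0 1 -150 0; 40 0 1 -150 0; 40 0 1 -150 0"

```text
time_s: 11.7
position: [0.4618, 0.0385, 0.0131]
tcp_rot: [[0.996, 0.094, 0.001], [0.094, -0.996, -0.0], [0.001, 0.001, -1.0]]
force: [-0.2, -2.3, 6.0]
opening: 0.643
grasp_force: 30.0
```

Emit:
drive_tool:
  deltas: "40 0 0 0 0; 40 0 0 10 0; 40 0 0 30 0; 40 0 0 60 0; 40 0 0 90 0; 40 0 0 120 0; 40 0 0 150 0; 40 0 0 160 0; 40 0 0 160 0; 40 0 0 160 0; 40 0 0 160 0; 40 0 0 160 0"

```text
time_s: 12.9
position: [0.4602, 0.0389, 0.1711]
tcp_rot: [[0.996, 0.094, -0.004], [0.094, -0.996, 0.001], [-0.004, -0.001, -1.0]]
force: [0.3, 1.1, -6.9]
opening: 0.64
grasp_force: 30.0
```

```bash
python3 -c "
from h import *
fm()"
```

```text
12.95 [0.46  0.039 0.171] F [-0.49  0.3  -6.69] M [ 0.048  0.086 -0.016] Mtool y -0.081 x 0.056 g 30.0 0.642
13.0 [0.461 0.039 0.172] F [-0.95  0.39 -7.06] M [0.055 0.034 0.03 ] Mtool y -0.029 x 0.057 g 30.0 0.641
13.05 [0.461 0.039 0.172] F [ 0.15 -0.44 -6.06] M [ 0.002  0.047 -0.023] Mtool y -0.047 x 0.006 g 30.0 0.643
13.1 [0.461 0.039 0.172] F [ 0.88  0.67 -6.45] M [ 0.048 -0.026 -0.008] Mtool y 0.03 x 0.045 g 30.0 0.641
13.15 [0.461 0.039 0.172] F [ 0.07 -0.55 -6.37] M [0.03  0.016 0.022] Mtool y -0.013 x 0.032 g 30.0 0.639
13.2 [0.461 0.039 0.172] F [ 0.97  0.03 -5.97] M [ 0.013  0.043 -0.014] Mtool y -0.042 x 0.017 g 30.0 0.645
```

Emit:
drive_tool:
  deltas: "40 10 1 0 0; 40 30 3 0 0; 40 60 5 0 0; 40 100 9 0 0; 40 148 13 0 0; 40 148 13 0 0; 40 148 13 0 0; 40 148 13 0 0; 40 148 13 0 0; 40 148 13 0 0; 40 148 13 0 0; 40 148 13 0 0"

```text
time_s: 14.4
position: [0.6091, 0.0517, 0.1728]
tcp_rot: [[0.996, 0.094, 0.0], [0.094, -0.996, -0.0], [0.0, 0.0, -1.0]]
force: [0.4, -0.7, -7.5]
opening: 0.639
grasp_force: 30.0
```

```bash
python3 -c "
from h import *
fm()"
```

```text
14.45 [0.609 0.052 0.173] F [-0.02 -0.45 -6.18] M [ 0.029  0.079 -0.039] Mtool y -0.076 x 0.036 g 30.0 0.645
14.5 [0.609 0.052 0.173] F [-0.26  0.06 -6.4 ] M [ 0.044  0.026 -0.015] Mtool y -0.022 x 0.046 g 30.0 0.642
14.55 [0.609 0.052 0.173] F [ 0.08 -0.14 -6.13] M [ 0.005  0.058 -0.015] Mtool y -0.058 x 0.011 g 30.0 0.636
14.6 [0.609 0.052 0.173] F [ 1.08 -0.79 -5.98] M [ 0.036 -0.008  0.058] Mtool y 0.011 x 0.035 g 30.0 0.643
14.65 [0.609 0.052 0.173] F [-0.02  0.2  -6.07] M [-0.029  0.011 -0.056] Mtool y -0.014 x -0.028 g 30.0 0.64
14.7 [0.609 0.052 0.173] F [-0.51 -0.19 -7.28] M [0.032 0.069 0.033] Mtool y -0.066 x 0.038 g 30.0 0.643
```

Emit:
drive_tool:
  deltas: "40 -10 -1 0 0; 40 -30 -3 0 0; 40 -60 -5 0 0; 40 -100 -9 0 0; 40 -148 -13 0 0; 40 -99 -9 0 0; 40 -50 -5 0 0; 40 -12 -1 0 0; 40 15 1 0 0; 40 30 3 0 0; 40 30 3 0 0; 40 30 3 0 0"

```text
time_s: 15.9
position: [0.6375, 0.0548, 0.1719]
tcp_rot: [[0.996, 0.094, -0.003], [0.094, -0.996, 0.0], [-0.003, -0.0, -1.0]]
force: [-0.7, 0.6, -6.4]
opening: 0.641
grasp_force: 30.0
```

```bash
python3 -c "
from h import *
fm()"
```

```text
15.95 [0.637 0.055 0.172] F [-0.65  0.72 -6.92] M [0.014 0.056 0.004] Mtool y -0.054 x 0.019 g 30.0 0.644
16.0 [0.637 0.055 0.172] F [-1.34  0.22 -7.01] M [ 0.025 -0.039  0.049] Mtool y 0.041 x 0.022 g 30.0 0.645
16.05 [0.637 0.055 0.172] F [ 0.57 -0.32 -6.02] M [ 0.034  0.023 -0.017] Mtool y -0.02 x 0.036 g 30.0 0.642
16.1 [0.638 0.055 0.173] F [ 0.36 -0.81 -6.41] M [ 0.004 -0.014 -0.001] Mtool y 0.014 x 0.003 g 30.0 0.643
16.15 [0.638 0.055 0.173] F [ 0.21  1.2  -6.33] M [0.034 0.041 0.005] Mtool y -0.037 x 0.038 g 30.0 0.639
16.2 [0.639 0.055 0.173] F [ 0.13 -0.22 -5.56] M [-0.042  0.043  0.006] Mtool y -0.047 x -0.038 g 30.0 0.643
```

Emit:
drive_tool:
  deltas: "40 -30 -3 0 0; 40 -70 -6 0 0; 40 -110 -10 0 0; 40 -150 -13 -30 0; 40 -178 -16 -70 0; 40 -178 -16 -110 0; 40 -178 -16 -135 0; 40 -178 -16 -150 0; 40 -178 -16 -156 0; 40 -178 -16 -159 0; 40 -178 -16 -159 0; 40 -178 -16 -159 0"

```text
time_s: 17.4
position: [0.4622, 0.0387, 0.0144]
tcp_rot: [[0.996, 0.094, 0.002], [0.094, -0.996, -0.0], [0.002, 0.001, -1.0]]
force: [0.2, -0.4, -6.5]
opening: 0.645
grasp_force: 30.0
```

Emit:
drive_tool:
  deltas: "87 0 0 0 0; 87 0 0 0 0; 87 0 0 0 0; 87 0 0 0 0; 87 0 0 0 0; 87 0 0 30 0; 87 0 0 70 0; 87 0 0 110 0; 87 0 0 149 0; 87 0 0 149 0; 87 0 0 149 0; 87 0 0 149 0"

```text
time_s: 18.6
position: [0.4602, 0.0389, 0.1616]
tcp_rot: [[0.996, 0.094, -0.003], [0.094, -0.996, 0.0], [-0.003, -0.001, -1.0]]
force: [-1.2, 0.4, -0.9]
opening: 1.0
grasp_force: 0.0
```

Emit:
drive_tool:
  deltas: "87 0 40 0 -0.1; 87 -5 80 0 -0.2; 87 -10 120 0 -0.3; 87 -15 160 0 -0.36; 87 -22 203 0 -0.36; 87 -22 203 0 -0.36; 87 -22 203 0 -0.36; 87 -22 203 0 -0.36; 87 -22 203 0 -0.36; 87 -22 203 0 -0.36"

```text
time_s: 19.6
position: [0.4396, 0.2405, 0.1623]
tcp_rot: [[0.964, -0.265, -0.001], [-0.265, -0.964, -0.0], [-0.0, 0.0, -1.0]]
force: [0.6, -0.0, -0.1]
opening: 1.0
grasp_force: 0.0
```

```bash
python3 -c "
from h import *
wrist('w3'); blobs(imaging.capture('top'),m=imaging.camera_model('top'))"
```

```text
(233, 84, 77, 192) c 460 236 wh [ 56. 150.] axis -15.4
(427, 0, 133, 240) c 460 51 wh [188.  85.] axis 4.8
19.65 [0.4396 0.2407 0.1625] toolx deg -15.37
[405. 259.] z 0.06 c 452 -299 wh [195.  74.] long axis deg 11.0
[405. 259.] z 0.018 c 458 -311 wh [202.  77.] long axis deg 11.0
[218. 226.] z 0.06 c 485 230 wh [59. 99.] long axis deg -18.7
[218. 226.] z 0.018 c 492 238 wh [ 62. 103.] long axis deg -18.7
[285. 243.] z 0.06 c 461 37 wh [195.  57.] long axis deg 4.7
[285. 243.] z 0.018 c 468 38 wh [202.  60.] long axis deg 4.7
[305. 181.] z 0.06 c 650 -6 wh [120. 213.] long axis deg -89.7
[305. 181.] z 0.018 c 664 -7 wh [125. 221.] long axis deg -89.7
```

View pics/w3.png

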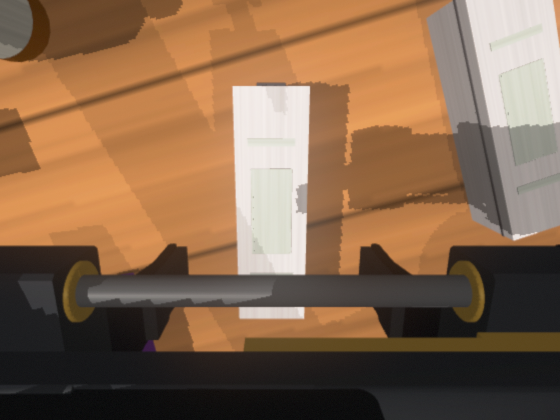

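Tin a is centred under the gripper, with its top face at columns 233-309 and rows 85-318. The bottle, at upper left, is clear of the planned motion.

Emit:
drive_tool:
  deltas: "87 0 1 -50 0; 87 0 1 -100 0; 87 0 1 -130 0; 87 0 1 -150 0; 87 0 1 -150 0; 87 0 1 -150 0; 40 0 1 -150 0; 40 0 1 -150 0; 40 0 1 -150 0; 40 0 1 -150 0; 40 0 1 -150 0; 40 0 1 -150 0"

```text
time_s: 20.9
position: [0.4395, 0.2427, 0.013]
tcp_rot: [[0.965, -0.263, 0.0], [-0.263, -0.965, -0.0], [0.001, -0.0, -1.0]]
force: [0.0, -1.2, 5.8]
opening: 0.641
grasp_force: 30.0
```

Emit:
drive_tool:
  deltas: "40 0 0 0 0; 40 0 0 10 0; 40 0 0 30 0; 40 0 0 60 0; 40 0 0 90 0; 40 0 0 120 0; 40 0 0 150 0; 40 0 0 160 0; 40 0 0 160 0; 40 0 0 160 0; 40 0 0 160 0; 40 0 0 160 0"

```text
time_s: 22.1
position: [0.4383, 0.2424, 0.171]
tcp_rot: [[0.965, -0.263, -0.004], [-0.263, -0.965, -0.001], [-0.003, 0.002, -1.0]]
force: [0.7, -0.2, -5.8]
opening: 0.639
grasp_force: 30.0
```

```bash
python3 -c "
from h import *
fm()"
```

```text
22.15 [0.439 0.243 0.171] F [ 0.67  0.45 -5.8 ] M [0.034 0.05  0.027] Mtool y -0.058 x 0.02 g 30.0 0.643
22.2 [0.439 0.243 0.171] F [ 0.   -0.29 -6.19] M [0.099 0.012 0.033] Mtool y -0.038 x 0.092 g 30.0 0.645
22.25 [0.439 0.243 0.172] F [ 0.97  0.84 -5.69] M [0.085 0.04  0.02 ] Mtool y -0.061 x 0.071 g 30.0 0.637
22.3 [0.439 0.243 0.172] F [-0.86 -0.22 -5.47] M [ 0.061  0.    -0.028] Mtool y -0.016 x 0.059 g 30.0 0.641
22.35 [0.439 0.243 0.172] F [ 0.2   0.48 -6.33] M [0.099 0.025 0.022] Mtool y -0.05 x 0.089 g 30.0 0.643
22.4 [0.439 0.243 0.172] F [-0.44  1.02 -5.72] M [ 0.064  0.035 -0.028] Mtool y -0.051 x 0.052 g 30.0 0.641
```

Emit:
drive_tool:
  deltas: "40 10 -3 0 0; 40 30 -8 0 0; 40 60 -16 0 0; 40 100 -27 0 0; 40 147 -40 0 0; 40 147 -40 0 0; 40 147 -40 0 0; 40 147 -40 0 0; 40 147 -40 0 0; 40 147 -40 0 0; 40 147 -40 0 0; 40 147 -40 0 0"

```text
time_s: 23.6
position: [0.586, 0.2031, 0.1728]
tcp_rot: [[0.965, -0.263, 0.0], [-0.263, -0.965, 0.0], [0.0, -0.0, -1.0]]
force: [0.5, 0.1, -5.6]
opening: 0.642
grasp_force: 30.0
```

```bash
python3 -c "
from h import *
fm()"
```

```text
23.65 [0.586 0.203 0.173] F [-0.34 -0.16 -5.85] M [0.116 0.147 0.033] Mtool y -0.172 x 0.073 g 30.0 0.645
23.7 [0.586 0.203 0.173] F [ 0.31 -1.07 -5.44] M [0.103 0.143 0.024] Mtool y -0.165 x 0.062 g 30.0 0.643
23.75 [0.586 0.203 0.173] F [-0.64 -0.51 -5.11] M [0.068 0.152 0.001] Mtool y -0.165 x 0.026 g 30.0 0.642
23.8 [0.586 0.203 0.173] F [ 1.    0.39 -5.68] M [ 0.067  0.143 -0.064] Mtool y -0.155 x 0.028 g 30.0 0.638
23.85 [0.586 0.203 0.173] F [ 0.19  0.17 -5.04] M [ 0.093  0.093 -0.036] Mtool y -0.114 x 0.065 g 30.0 0.639
23.9 [0.586 0.203 0.173] F [ 1.1   0.24 -5.99] M [0.003 0.158 0.021] Mtool y -0.153 x -0.039 g 30.0 0.64
```

Tin a's moment shifts by about 0.11 N m, so it is the rattler. I'll move it back gently and jerk it once more, so the shift is well past 35 mm.

Emit:
drive_tool:
  deltas: "40 -8 2 0 0; 40 -24 6 0 0; 40 -48 13 0 0; 40 -75 20 0 0; 40 -100 27 0 0; 40 -120 32 0 0; 40 -135 37 0 0; 40 -144 39 0 0; 40 -147 40 0 0; 40 -147 40 0 0"

```text
time_s: 24.9
position: [0.4398, 0.243, 0.1728]
tcp_rot: [[0.965, -0.263, 0.001], [-0.263, -0.965, 0.0], [0.001, -0.001, -1.0]]
force: [0.1, -0.6, -6.0]
opening: 0.642
grasp_force: 30.0
```

Emit:
drive_tool:
  deltas: "40 10 -3 0 0; 40 30 -8 0 0; 40 60 -16 0 0; 40 100 -27 0 0; 40 147 -40 0 0; 40 147 -40 0 0; 40 147 -40 0 0; 40 147 -40 0 0; 40 147 -40 0 0; 40 147 -40 0 0; 40 147 -40 0 0"

```text
time_s: 26.0
position: [0.5859, 0.2031, 0.1727]
tcp_rot: [[0.965, -0.262, -0.0], [-0.262, -0.965, -0.0], [-0.0, 0.0, -1.0]]
force: [-0.0, 0.3, -6.4]
opening: 0.644
grasp_force: 30.0
```

```bash
python3 -c "
from h import *
fm()"
```

```text
26.05 [0.586 0.203 0.173] F [ 0.36  0.29 -6.15] M [ 0.112  0.184 -0.   ] Mtool y -0.207 x 0.059 g 30.0 0.642
26.1 [0.586 0.203 0.173] F [ 0.12 -0.1  -5.32] M [0.127 0.202 0.004] Mtool y -0.229 x 0.07 g 30.0 0.642
26.15 [0.586 0.203 0.173] F [ 0.23 -0.26 -5.31] M [ 0.183  0.164 -0.018] Mtool y -0.206 x 0.133 g 30.0 0.644
26.2 [0.586 0.203 0.173] F [ 0.17 -0.22 -6.13] M [ 0.108  0.211 -0.005] Mtool y -0.232 x 0.049 g 30.0 0.641
26.25 [0.586 0.203 0.173] F [-0.95  0.04 -6.22] M [ 0.127  0.166 -0.009] Mtool y -0.194 x 0.079 g 30.0 0.645
26.3 [0.586 0.203 0.173] F [ 0.71  1.43 -5.41] M [0.099 0.187 0.011] Mtool y -0.207 x 0.047 g 30.0 0.644
```

The total shift is about 0.165 N m, meaning the valve is at its end stop (about 69 mm). Now I'll carry the tin gently over the tray.

Emit:
drive_tool:
  deltas: "40 3 -8 0 0; 40 9 -25 1 0; 40 18 -49 2 0; 40 29 -77 4 0; 40 40 -107 5 0; 40 51 -137 7 0; 40 62 -165 9 0; 40 71 -189 10 0; 40 77 -204 10 0; 40 79 -210 10 0; 40 79 -210 10 0; 40 79 -210 10 0"

```text
time_s: 27.5
position: [0.6645, -0.0062, 0.1822]
tcp_rot: [[0.965, -0.263, -0.002], [-0.263, -0.965, 0.001], [-0.002, -0.001, -1.0]]
force: [0.4, 0.2, -5.9]
opening: 0.64
grasp_force: 30.0
```

Emit:
drive_tool:
  deltas: "40 0 0 0 0; 40 0 0 0 0; 40 0 0 0 0; 40 0 0 0 0; 40 0 0 0 0; 40 0 0 0 0"

```text
time_s: 28.1
position: [0.6653, -0.0071, 0.1826]
tcp_rot: [[0.965, -0.263, -0.0], [-0.263, -0.965, -0.0], [-0.0, 0.0, -1.0]]
force: [0.4, 0.3, -5.7]
opening: 0.641
grasp_force: 30.0
```

```bash
python3 -c "
from h import *
fm()
for n in('scene','wrist'): cv2.imwrite(f'pics/{n}_end.png',imaging.capture(n)[:,:,::-1])"
```

```text
28.15 [ 0.665 -0.007  0.183] F [ 0.15 -0.19 -5.21] M [ 0.106  0.197 -0.006] Mtool y -0.218 x 0.05 g 30.0 0.642
28.2 [ 0.665 -0.007  0.183] F [-0.27 -0.52 -6.04] M [0.118 0.187 0.004] Mtool y -0.212 x 0.064 g 30.0 0.642
28.25 [ 0.665 -0.007  0.183] F [-0.92  0.51 -5.89] M [ 0.056  0.251 -0.032] Mtool y -0.257 x -0.012 g 30.0 0.64
28.3 [ 0.665 -0.007  0.183] F [ 0.36 -0.83 -5.38] M [0.12  0.242 0.02 ] Mtool y -0.265 x 0.052 g 30.0 0.639
28.35 [ 0.665 -0.007  0.183] F [-0.64 -0.08 -6.19] M [ 0.078  0.196 -0.044] Mtool y -0.21 x 0.024 g 30.0 0.643
28.4 [ 0.665 -0.007  0.183] F [ 0.18  1.13 -5.09] M [0.103 0.19  0.041] Mtool y -0.211 x 0.049 g 30.0 0.64
```

View pics/scene_end.png

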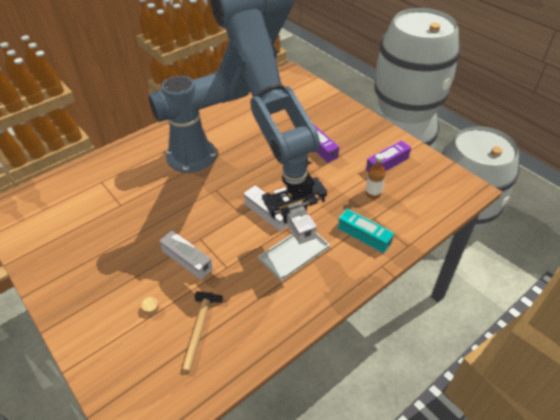

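View pics/wrist_end.png

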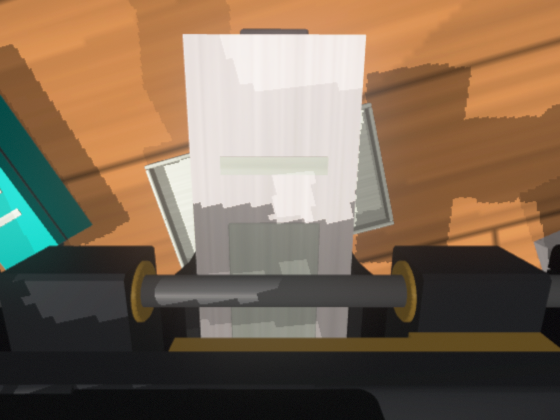

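The scene shows tin a held above the tray, with the other tins and the bystanders undisturbed. The wrist view puts the tin's front edge at row 35, columns 184-365. I'll check whether it is level against the expected projection.

```bash
python3 -c "
from h import *
m=imaging.camera_model('wrist'); s=bot.read_state(); R=s['tcp_rot']; p=s['position']
for t in (0,.05,.1,.2):
  for sy in(-.028,.028):
    # pitch t, nose down, about pad axis at grasp pt
    l=np.array([.095*np.cos(t)-.03*np.sin(t),sy,-.019-.03*np.cos(t)+.095*np.sin(t)])
    c=np.linalg.inv(m['T'])@np.r_[p+R@l,1]; print(t,(m['fx']*c[0]/c[2]+m['cx']).round(),(m['fy']*c[1]/c[2]+m['cy']).round())
"
```

```text
0 176.0 33.0
0 365.0 33.0
0.05 180.0 43.0
0.05 360.0 43.0
0.1 185.0 52.0
0.1 356.0 52.0
0.2 192.0 71.0
0.2 349.0 71.0
```

The front edge is within about 0.05 rad of level, so I'm handing in.

```bash
python3 -c "
from rig import bot
print(bot.hand_in())"
```

```text
the job is handed in; nothing more can be done
None
```

I handed the job in after about 28 s: the left-most tin (tin a) rattled, and the arm is holding it level and still over the tray centre, about 20 cm above the bench. Tins b and c did not rattle and lie flat where they started; the hand-in returned no verdict.

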